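Pack the on-call kit organiser

TASK

Pack the on-call kit, scattered on the lower desk top (not the things on the raised shelf behind), into the desk organiser: stand the black torch upright, lens down, in the blue cell, put both red-and-white batteries in the yellow cell, and lay the white earbud case flat, right way up, in the white cell. Each battery may stand or lie, but must rest level on the floor of the cell, not on the rim or on the other battery. Leave the glue stick and the red-and-white pen where they are: they do not belong to the kit.

Things in the scene. Friction and masses are not known exactly. Their poses are not given: they have to be found in the camera images.
- torch: small black-grey torch, a cylinder 29 mm across and 103 mm tall, standing upright on the desk on its lens; origin at the centre of its underside, z up along it; 0.11 kg
- battery_standing: red-and-white battery, 15 mm diameter, 50 mm long, standing on end on the desk; origin at the centre of its underside, z up along its length
- battery_lying: the same kind of red-and-white battery, 50 mm long, lying on its side on the desk (its collision shape is 17 mm across); its length is along its y axis; origin 7.4 mm below its axis as it lies, about 1 mm above the desk, z up at the start; it can roll if knocked
- earbud_case: white rounded earbud case, about 46 x 55 mm and 22 mm high, lying flat; origin at the centre of its underside, z up; its longer side runs along its y axis turned 10 degrees towards +x; the lid stays shut; 0.05 kg
- glue_stick: look-alike to leave alone: white glue stick with green cap and foot, 28 mm across, 90 mm tall, standing; origin at the centre of its underside
- pen: look-alike to leave alone: red-and-white pen, 135 mm long (along its y), 17 mm thick, lying on the desk; origin at the centre of its underside
- blue_cell: blue square open-topped cell of the organiser, fixed: 90 x 90 mm outside, 84 x 84 inside, walls 3 mm thick; origin at the centre of its underside (4 mm above the desk), x and y along its sides, z up; inner floor 3 mm above the origin, rim 23 mm above it. Three cells stand in a row, 92 mm apart, in any order
- yellow_cell: yellow cell of the organiser, same size and origin as the blue one. The fixed grey tray under the cells is 288 x 104 mm with a 14 mm rim
- white_cell: white cell of the organiser, same size and origin as the blue one
Mind the look-alikes: they are no part of the job. Leave any turquoise look-alike of the battery_lying alone.

How it is judged:
At the end, for the whole second after the job is handed in: Torch upright (9 deg) in the blue cell, both batteries in the yellow cell, each standing or lying level (11 deg), earbud case flat and right way up (9 deg) in the white cell; all on the cell floors (within 8 mm), at rest. Glue stick and pen never moved over 30 mm (x of torch in the frame of blue_cell between -0.03 and 0.03 m and y of torch in the frame of blue_cell between -0.03 and 0.03 m and z of torch in the frame of blue_cell between 0 and 0.011 m and linear speed of each of torch, battery_standing, battery_lying, earbud_case below 0.02 m/s and angular speed of each of torch, battery_standing, battery_lying, earbud_case below 0.3 rad/s and angle between each of torch, earbud_case's own z axis and vertical below 0.157 rad and x of battery_standing in the frame of yellow_cell between -0.042 and 0.042 m and y of battery_standing in the frame of yellow_cell between -0.042 and 0.042 m and z of each of battery_standing, battery_lying in the frame of yellow_cell above 0 m and ((angle between battery_standing's own z axis and vertical below 0.2 rad and z of battery_standing in the frame of yellow_cell below 0.011 m) or (angle between battery_standing's own z axis and vertical between 1.37 and 1.77 rad and z of battery_standing in the frame of yellow_cell below 0.016 m) or (angle between battery_standing's own z axis and vertical above 2.94 rad and z of battery_standing in the frame of yellow_cell below 0.061 m)) and x of battery_lying in the frame of yellow_cell between -0.042 and 0.042 m and y of battery_lying in the frame of yellow_cell between -0.042 and 0.042 m and ((angle between battery_lying's own y axis and vertical below 0.2 rad and z of battery_lying in the frame of yellow_cell below 0.035 m) or (angle between battery_lying's own y axis and vertical between 1.37 and 1.77 rad and z of battery_lying in the frame of yellow_cell below 0.02 m) or (angle between battery_lying's own y axis and vertical above 2.94 rad and z of battery_lying in the frame of yellow_cell below 0.035 m)) and x of earbud_case in the frame of white_cell between -0.024 and 0.024 m and y of earbud_case in the frame of white_cell between -0.024 and 0.024 m and z of earbud_case in the frame of white_cell between 0 and 0.011 m); the robot touches nothing.
It fails at once if the glue stick is disturbed (distance of glue_stick from where it was at the start of the episode above 0.03 m).
It fails at once if the pen is disturbed (distance of pen from where it was at the start of the episode above 0.03 m).
It also fails if it takes over 99 s, if anything falls off the work surface, if the arm or the gripper's body presses on something with over 40 N, if the wrist force passes 120 N, or if a joint passes its speed limit or range.

ROBOT

A 6-joint arm with a two-finger parallel gripper is mounted at the origin on a cart in front of the work surface, level with it; the furniture and walls round the work are solid. World frame = base frame: x ahead of the robot, y to its left, z up, the work surface at z = 0. Lengths are in m, angles in rad, forces in N, time in s.
With the tool pointing down it reaches from about 0.35 to 0.975 m from the base axis. Payload 4.9 kg.
Tool frame: the origin (TCP) lies at the very end of the fingers, on their centre line; the grasp point (between the pads) lies 19 mm behind it (ctrl.grasp_offset is the distance from the TCP to the grasp point, in m); z points along the fingers, y is the line along which they close (so a half turn about z gives the same grasp; the last joint's range is limited). The gripper opens to 85 mm and grips with 20 to 120 N. Pads are 22 mm wide; open, the fingers measure 114 mm over their backs; the gripper's body (76 mm by 85 mm) begins 54 mm behind the grasp point. The pads swing forward as they close: fully open they stand 13 mm farther back than shut.
Start: joints at [-1.435, 0.053, 1.613, -0, 1.476, -0.119], TCP at [0.158, -0.605, 0.231] pointing down, gripper open.
Joint ranges: [-3.01, 3.01], [-1.01, 2.22], [0.06, 2.58], [-1.02, 4.17], [0.09, 2.62], [-3.14, 3.14]. Speed limits (rad/s): [2.57, 2.57, 3.14, 3.14, 3.14, 3.14].

INTERFACE

Orientations are given as a rotation vector (axis times angle).
In Python, from station import ctrl, optics gives the robot as it stands.
- The arm moves only by the shell command python3 -m handwheel 'ROWS' [OPENING] [FORCE]. ROWS is JSON, a list of rows, each an object of numbers: "tx", "ty", "tz": the shift along the tool's x, y, z in mm; "roll": the turn about the tool's z in rad. A call has 1 to 12 rows; each row shifts and turns the commanded pose from where the row before left it, along the tool's axes as they then stand; what a row does not reach is not made up. A row lasts 1/12 s, in which the tool goes at most 41.7 mm and 7.16 degrees, less where a joint would pass 70% of its speed; a pose out of reach is approached as far as the arm can. A call with a gripper value outside its range is refused whole. OPENING is the finger opening in mm, from 0 to 85.4, set as the call begins (- or left out, the last holds). The fingers move at their own pace and stop on an object; FORCE is the grip in N (left out, the last holds). Time passes only in rows, so rows that do not move let the fingers close. It gives the time, the measured TCP pose, the force, the opening and the grip force at its end, in the units of the state.
- ctrl.get_obs(): the state, without advancing time (a new reading comes with each control period).
- optics.get_image(name): name is "side" or "top" or "wrist"; returns (picture, depth): 384x512x3 uint8, red, green, blue; 384x512 float32, m along the optical axis (not along the pixel's ray), 0 where there is no reading.
- optics.camera_params(name): a dict with "mtx" (3x3 intrinsics, pixels), "extrinsics" (4x4, takes a point from camera to world coordinates); the wrist camera has in their place "tool_from_camera" (4x4, takes a point from camera to tool coordinates, whose origin is the TCP and whose axes are the flange's). Camera axes: x right, y down, z forward; pixel columns grow to the right and rows downward; lengths in m; the calibration is good to about 2 mm. A picture is of the moment at which its call begins: read the wrist's pose just before it. camera_params takes no time and is no camera call.
- ctrl.finish_job(): hands the job in; it is judged then, once.
The state is a dict: "t": time; "q": joint angles; "dq": joint speeds; "effort": joint torques, N m; "tool_pos": TCP position; "tool_rot": TCP orientation; "contact_force": force on the tool from outside, world axes, zero at the start; "wrist_torque": the same for the moment, N m; "opening": finger opening in m; "grip_force": force on a finger pad.
Only numpy, scipy, OpenCV 4.12 (cv2) and the standard library are available. Lean on these libraries where they do the work, as an engineer would, in place of code of your own. Each camera call takes 0.05 s, during which the arm holds its last target. There are 200 camera calls.

## Working session

There is one attempt and no reset: what is moved stays moved. The work goes in short steps, Python scripts to look and compute and a shell command to move; the robot and the scene stay as the last step left them, time stands still between calls to the robot, and variables do not carry over. Pictures are saved under pics/ and viewed, at most 14 in all, crops included, and the job is handed in when it is done.

```bash
mkdir -p pics; ls
python3 - <<'E'
from station import ctrl, optics
import cv2,numpy as np
o=ctrl.get_obs();print({k:np.round(v,3).tolist() for k,v in o.items()},ctrl.grasp_offset)
for n in("top","side"):
    p,d=optics.get_image(n);np.savez(f"pics/{n}0.npz",p=p,d=d)
    cv2.imwrite(f"pics/{n}0.png",cv2.resize(p[:,:,::-1],(800,600),interpolation=cv2.INTER_CUBIC))
    c=optics.camera_params(n);print(n,np.round(c["mtx"],1).tolist(),np.round(c["extrinsics"],3).tolist())
print(optics.camera_params("wrist"))
E
```

```text
pics
{'t': 0.0, 'q': [-1.435, 0.053, 1.614, -0.0, 1.476, -0.119], 'dq': [0.002, -0.001, 0.0, 0.001, 0.0, 0.001], 'effort': [0.0, -39.369, -37.017, -0.0, 0.007, 0.0], 'tool_pos': [0.157, -0.604, 0.23], 'tool_rot': [-3.114, -0.399, 0.0], 'contact_force': [-0.223, 1.242, -0.83], 'wrist_torque': [0.052, -0.028, 0.001], 'grip_force': 0.0, 'opening': 0.086} 0.0187
top [[376.8, 0.0, 256.2], [0.0, 376.8, 197.0], [0.0, 0.0, 1.0]] [[-0.016, -0.982, 0.189, 0.351], [-1.0, 0.015, -0.003, -0.195], [-0.0, -0.189, -0.982, 0.941], [0.0, 0.0, 0.0, 1.0]]
side [[353.3, 0.0, 258.7], [0.0, 353.3, 186.6], [0.0, 0.0, 1.0]] [[0.992, -0.037, 0.119, 0.42], [-0.122, -0.475, 0.872, -0.948], [0.024, -0.879, -0.475, 0.459], [0.0, 0.0, 0.0, 1.0]]
{'mtx': array([[343.39931313,   0.        , 253.35560329],
       [  0.        , 343.39931313, 193.1624313 ],
       [  0.        ,   0.        ,   1.        ]]), 'tool_from_camera': array([[-1.90342744e-04, -9.56556518e-01, -2.91546894e-01,
         7.46748164e-02],
       [ 9.99999928e-01, -2.78185818e-04,  2.59847485e-04,
        -4.62988640e-04],
       [-3.29663017e-04, -2.91546824e-01,  9.56556502e-01,
        -1.42332997e-01],
       [ 0.00000000e+00,  0.00000000e+00,  0.00000000e+00,
         1.00000000e+00]])}
```

View pics/top0.png

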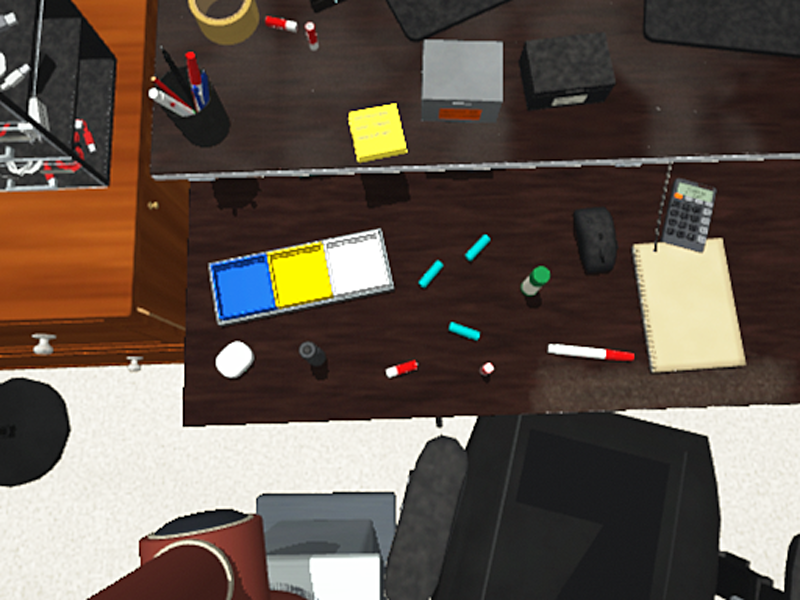

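View pics/side0.png

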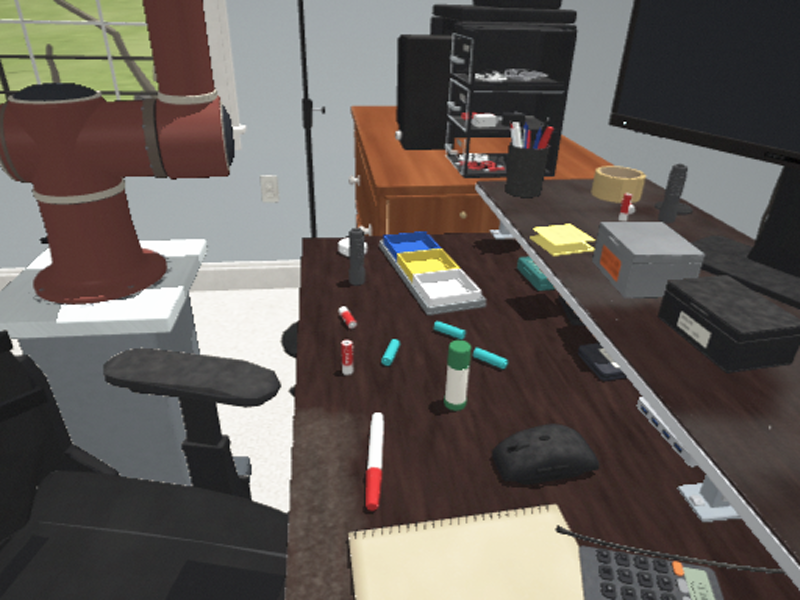

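The top view (800x600 pixels) shows:
- **Cells:** blue (243,286), yellow (300,273), white (358,263).
- **Kit:** case (235,360), torch (312,354), lying battery (402,369), standing battery (487,369).
- **Look-alikes:** glue stick (536,282), pen (590,352), and turquoise cylinders (431,273), (478,247), (464,331).
- **On the raised shelf:** red-and-white batteries (281,23) and (311,36), and another torch. All are excluded because they aren't on the lower desk.

Next I measure from both views and make one enlarged crop to confirm.

```bash
cat > h.py <<'E'
import numpy as np,cv2
from station import ctrl,optics
from scipy.spatial.transform import Rotation as R
def cloud(p,d,K,T):
    v,u=np.mgrid[:d.shape[0],:d.shape[1]]
    c=np.stack([(u-K[0,2])/K[0,0]*d,(v-K[1,2])/K[1,1]*d,d],-1)
    w=c@T[:3,:3].T+T[:3,3]; w[d<=0]=np.nan
    return w
def fixed(n,f=None):
    p,d=(np.load(f)["p"],np.load(f)["d"]) if f else optics.get_image(n)
    c=optics.camera_params(n); return p,cloud(p,d,c["mtx"],c["extrinsics"])
def wrist():
    o=ctrl.get_obs();p,d=optics.get_image("wrist");c=optics.camera_params("wrist")
    T=np.eye(4);T[:3,:3]=R.from_rotvec(o["tool_rot"]).as_matrix();T[:3,3]=o["tool_pos"]
    return p,cloud(p,d,c["mtx"],T@c["tool_from_camera"])
def rect(w):
    (c,s,a)=cv2.minAreaRect((w[:,:2]*1000).astype(np.float32))
    return np.round(c,1),np.round(s,1),round(a,1)
E
cat > m.py <<'E'
from h import *
obj={}
for n in("top","side"):
    p,w=fixed(n,f"pics/{n}0.npz");hsv=cv2.cvtColor(p,cv2.COLOR_RGB2HSV).astype(int)
    ok=np.isfinite(w[...,2])&(w[...,0]<.66)
    if n=="top":
        print("desk z",[np.round(w[int(v*.64),int(u*.64)]*1000) for u,v in((350,400),(560,400),(420,330),(500,300))])
    z=w[...,2];m=(ok&(z>.006)&(z<.13)&(w[...,0]>.3)).astype(np.uint8)
    k,l,s,c=cv2.connectedComponentsWithStats(m,connectivity=4)
    for i in range(1,k):
        if s[i,4]>25:
            q=w[l==i];print(n,np.round(c[i]/.64),s[i,4],"rect",*rect(q),"z95",np.round(np.percentile(q[:,2],[50,98])*1000,1),"rgb",np.median(p[l==i],0))
    for nm,lo,hi in(("blue",100,120),("yellow",25,35)):
        mm=ok&(hsv[...,0]>=lo)&(hsv[...,0]<=hi)&(hsv[...,1]>150)&(hsv[...,2]>80)&(w[...,0]<.62)&(w[...,2]<.06)
        print(n,nm,mm.sum(),*rect(w[mm]),np.round(np.percentile(w[mm][:,2],[5,50,95])*1000,1))
p,_=fixed("top","pics/top0.npz")
cv2.imwrite("pics/crop0.png",cv2.resize(p[140:265,120:300,::-1],(800,556),interpolation=cv2.INTER_CUBIC))
E
python3 m.py
```

```text
desk z [array([ 385., -116.,   -0.]), array([ 380., -446.,    2.]), array([ 495., -227.,    1.]), array([ 542., -360.,    1.])]
top [ 73. 270.] 6424 rect [582.2 317. ] [156.3 241.2] 0.4 z95 [94.1 97.3] rgb [160.  74.  23.]
top [598. 246.] 699 rect [ 624.4 -521. ] [76.9 60.1] 6.5 z95 [31.7 39.5] rgb [41. 41. 41.]
top [688. 302.] 4881 rect [ 542.7 -660. ] [236.6 153.2] 3.5 z95 [ 9. 13.] rgb [239. 229. 181.]
top [296. 278.] 2864 rect [584.4 -36.4] [105.5 288.3] 11.3 z95 [ 9.6 28.1] rgb [163. 170. 170.]
top [477. 248.] 104 rect [ 628.1 -325.4] [13.8 49.5] 47.8 z95 [13.4 17.6] rgb [  0. 216. 214.]
top [302. 269.] 44 rect [597.  -40.6] [22.2 33.3] 14.8 z95 [7.4 9.6] rgb [254. 251.   0.]
top [431. 274.] 109 rect [ 585.4 -247.8] [14.4 48.3] 49.4 z95 [13.2 17.1] rgb [  0. 212. 210.]
top [361. 269.] 29 rect [ 595.7 -135.3] [ 7.  36.6] 37.5 z95 [7.6 9.7] rgb [255. 255. 255.]
top [536. 281.] 214 rect [ 561.  -407.9] [27.  25.6] 72.8 z95 [82.3 90.3] rgb [ 34.  148.5  85. ]
top [464. 331.] 112 rect [ 490.4 -298.8] [48.8 14.7] 67.4 z95 [13.5 17.3] rgb [  0.  217.5 216. ]
top [235. 360.] 387 rect [4
[... 1147 characters left out ...]
e [390. 351.] 105 rect [ 489.9 -299.8] [49.9 13.2] 68.1 z95 [14.3 17.2] rgb [ 73. 203. 203.]
side [457. 373.] 573 rect [ 560.5 -410.5] [25.2 26.9] 82.2 z95 [56.  90.2] rgb [126. 166. 115.]
side [490. 357.] 137 rect [ 627.4 -328.2] [13.  48.7] 49.6 z95 [13.4 16.6] rgb [ 63. 175. 177.]
side [374. 461.] 528 rect [ 451.9 -499. ] [135.4  15.4] 83.3 z95 [14.3 16.8] rgb [241. 196. 193.]
side [534. 453.] 1434 rect [ 623.5 -523.2] [77.2 57.6] 5.0 z95 [30.7 40.1] rgb [52. 52. 53.]
side [484. 560.] 8583 rect [ 542.2 -623. ] [102.9 247.6] 83.4 z95 [10.4 14.2] rgb [240. 230. 198.]
side blue 357 [564.4  56. ] [90.3 93.9] 10.7 [ 7.3 14.8 27.7]
side yellow 203 [582.5 -35.3] [89.  90.8] 11.3 [ 8.1 18.3 27.3]
```

View pics/crop0.png

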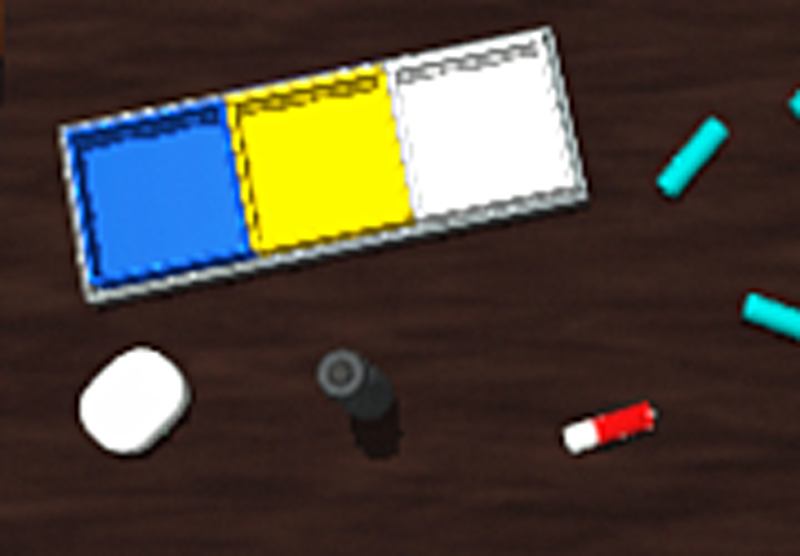

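The enlarged crop confirms the targets: the torch at (345,378), the white case at (135,400), and the red-and-white lying battery at (608,427). The turquoise ones at (692,157) and (775,315) are look-alikes. The cell order is blue, yellow, white. I take the torch first.

```bash
cat > go.py <<'E'
# go.py x y z yaw(deg, direction of tool x): prints shift in current tool axes (mm) and the roll (rad)
import sys;from h import *
o=ctrl.get_obs();M=R.from_rotvec(o["tool_rot"]).as_matrix();g=list(map(float,sys.argv[1:5]))
yaw=np.degrees(np.arctan2(M[1,0],M[0,0]));d=np.array(g[:3])-1000*o["tool_pos"]
Y=np.radians(g[3]);N=np.array([[np.cos(Y),np.sin(Y),0],[np.sin(Y),-np.cos(Y),0],[0,0,-1]])
print("t",round(o["t"],2),"pos",np.round(o["tool_pos"]*1000,1),"yaw",round(yaw,2),"tilt",np.round(np.degrees(np.arccos(-M[2,2])),2),"open",round(o["opening"]*1000,1),"q6",round(o["q"][5],2))
print("tool shift now",np.round(M.T@d,1)," shift after roll",np.round(N.T@d,1)," roll",round(np.radians((yaw-g[3]+180)%360-180),4))
E
python3 -m handwheel '[{"tx":21.1,"ty":-22.4},{"tx":21.1,"ty":-22.4},{"tx":21.1,"ty":-22.4},{"tx":21.1,"ty":-22.4},{"tx":21.1,"ty":-22.4},{"tx":21.1,"ty":-22.4},{"tx":21.1,"ty":-22.4},{"tx":21.1,"ty":-22.4},{"tx":21.1,"ty":-22.4},{"tx":21.1,"ty":-22.4}]' 85 40
python3 -m handwheel '[{"tx":21.1,"ty":-22.4},{"tx":21.1,"ty":-22.4},{"tx":21.1,"ty":-22.4},{"tx":21.1,"ty":-22.4},{"tx":21.1,"ty":-22.4},{"tx":21.1,"ty":-22.4},{"tx":21.1,"ty":-22.4},{"tx":21.1,"ty":-22.4},{"tx":21.1,"ty":-22.4},{"tx":21.1,"ty":-22.4}]'
python3 -m handwheel '[{"roll":-0.12},{"roll":-0.12},{"roll":-0.12},{"roll":-0.12},{"roll":-0.12},{"roll":-0.12},{"roll":-0.12},{"roll":-0.12},{"roll":-0.12},{"roll":-0.12},{"roll":-0.12},{"roll":-0.12}]'
python3 go.py 453.5 -64.5 230 101.3
python3 - <<'E'
from h import *
p,w=fixed("top","pics/top0.npz")
for u,v in((400,168),(300,172),(380,182)):print(np.round(w[int(v*.64)-4:int(v*.64)+6:2,int(u*.64)]*1000).tolist())
p,w=wrist();cv2.imwrite("pics/w1.png",p[:,:,::-1])
z=w[...,2];m=((z>.006)&(z<.13)).astype(np.uint8);k,l,s,c=cv2.connectedComponentsWithStats(m,connectivity=4)
for i in range(1,k):
    if s[i,4]>100:
        q=w[l==i];print(np.round(c[i]),s[i,4],"rect",*rect(q),np.round(np.percentile(q[:,2],[50,98])*1000,1),"top",*rect(q[q[:,2]>np.percentile(q[:,2],98)-.006]))
E
```

```text
t 0.1 pos [ 157.4 -604.3  230.2] yaw 14.6 tilt 0.11 open 85.4 q6 -0.12
tool shift now [ 422.5 -447.7    1.1]  shift after roll [4.713e+02 3.961e+02 2.000e-01]  roll -1.5132
[[737.0, -200.0, 110.0], [733.0, -200.0, 107.0], [728.0, -200.0, 107.0], [727.0, -200.0, 96.0], [766.0, -201.0, -2.0]]
[[731.0, -50.0, 111.0], [727.0, -50.0, 109.0], [724.0, -49.0, 103.0], [724.0, -47.0, 92.0], [760.0, -30.0, -2.0]]
[[763.0, -166.0, -0.0], [758.0, -166.0, -2.0], [751.0, -166.0, -1.0], [746.0, -166.0, -2.0], [740.0, -166.0, -1.0]]
[ 33. 299.] 2956 rect [ -58.2 -395.1] [102.3  20. ] 78.3 [31.1 55.8] top [ -66.1 -399.9] [52.1  6.5] 78.3
[164. 352.] 1720 rect [-101.  -561.2] [91.8 13. ] 72.3 [25.4 50.2] top [-103.4 -558.3] [31.8  5.9] 69.1$[0]: bad value
$[0]: bad value
$[0]: bad value
```

View pics/w1.png

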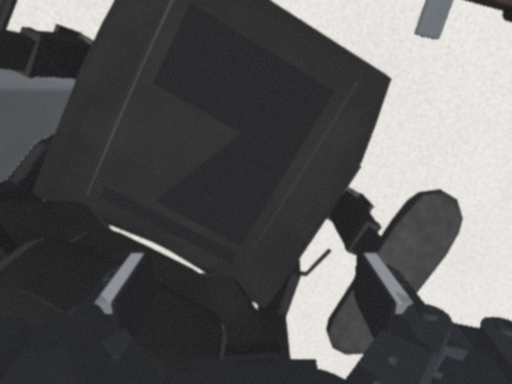

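The wrist picture shows only the chair under the start pose, because the rows were refused and the arm did not move. I'll retry with every key given.

```bash
python3 -m handwheel '[{"tx":21.1,"ty":-22.4,"tz":0,"roll":0}]' 85 40
python3 go.py 453.5 -64.5 230 101.3;  python3 -m handwheel --help | head -20
```

```text
t: 0.23
tool_pos: [0.1704, -0.5798, 0.2303]
tool_rot: [3.117, 0.394, -0.002]
contact_force: [0.9, 0.7, 0.0]
opening: 0.0847
grip_force: 0.0
t 0.23 pos [ 170.4 -579.8  230.3] yaw 14.4 tilt 0.08 open 84.7 q6 -0.09
tool shift now [ 4.024e+02 -4.287e+02 -2.000e-01]  shift after roll [4.499e+02 3.786e+02 3.000e-01]  roll -1.5167invalid input: not JSON, or not a number
```

```bash
python3 -m handwheel '[{"tx":22,"ty":-23.4,"tz":0,"roll":0},{"tx":22,"ty":-23.4,"tz":0,"roll":0},{"tx":22,"ty":-23.4,"tz":0,"roll":0},{"tx":22,"ty":-23.4,"tz":0,"roll":0},{"tx":22,"ty":-23.4,"tz":0,"roll":0},{"tx":22,"ty":-23.4,"tz":0,"roll":0},{"tx":22,"ty":-23.4,"tz":0,"roll":0},{"tx":22,"ty":-23.4,"tz":0,"roll":0},{"tx":22,"ty":-23.4,"tz":0,"roll":0}]' | head -2
python3 -m handwheel '[{"tx":22,"ty":-23.4,"tz":0,"roll":0},{"tx":22,"ty":-23.4,"tz":0,"roll":0},{"tx":22,"ty":-23.4,"tz":0,"roll":0},{"tx":22,"ty":-23.4,"tz":0,"roll":0},{"tx":22,"ty":-23.4,"tz":0,"roll":0},{"tx":22,"ty":-23.4,"tz":0,"roll":0},{"tx":22,"ty":-23.4,"tz":0,"roll":0},{"tx":22,"ty":-23.4,"tz":0,"roll":0},{"tx":22,"ty":-23.4,"tz":0,"roll":0}]' | head -2
python3 -m handwheel '[{"tx":0,"ty":0,"tz":0,"roll":-0.12},{"tx":0,"ty":0,"tz":0,"roll":-0.12},{"tx":0,"ty":0,"tz":0,"roll":-0.12},{"tx":0,"ty":0,"tz":0,"roll":-0.12},{"tx":0,"ty":0,"tz":0,"roll":-0.12},{"tx":0,"ty":0,"tz":0,"roll":-0.12},{"tx":0,"ty":0,"tz":0,"roll":-0.12},{"tx":0,"ty":0,"tz":0,"roll":-0.12},{"tx":0,"ty":0,"tz":0,"roll":-0.12},{"tx":0,"ty":0,"tz":0,"roll":-0.12},{"tx":0,"ty":0,"tz":0,"roll":-0.12},{"tx":0,"ty":0,"tz":0,"roll":-0.12}]' | head -2
python3 go.py 453.5 -64.5 230 101.3
cat > wm.py <<'E'
import sys;from h import *
p,w=wrist();cv2.imwrite(sys.argv[1],p[:,:,::-1])
z=w[...,2];m=((z>.006)&(z<.13)).astype(np.uint8);k,l,s,c=cv2.connectedComponentsWithStats(m,connectivity=4)
for i in range(1,k):
    if s[i,4]>100:
        q=w[l==i];print(np.round(c[i]),s[i,4],"rect",*rect(q),np.round(np.percentile(q[:,2],[50,98])*1000,1),"top",*rect(q[q[:,2]>np.percentile(q[:,2],98)-.006]),np.median(p[l==i],0))
E
python3 wm.py pics/w2.png
```

```text
t: 0.98
tool_pos: [0.3111, -0.3225, 0.231]
t: 1.73
tool_pos: [0.4497, -0.0687, 0.2311]
t: 2.73
tool_pos: [0.4491, -0.0703, 0.2309]
t 2.73 pos [449.1 -70.3 230.9] yaw 97.45 tilt 0.03 open 85.4 q6 -0.45
tool shift now [5.2 5.1 0.9]  shift after roll [4.8 5.4 0.9]  roll -0.0673
[274.  25.] 2512 rect [451.4  60.6] [53.5 46.9] 9.6 [22.1 23.7] top [450.6  65. ] [43.6 54.6] 44.5 [244. 244. 245.]
[386. 128.] 23885 rect [585.1 -36.3] [104.6 286.1] 11.3 [ 7.5 27.3] top [585.2 -35.9] [ 91.  274.1] 11.3 [138. 137. 150.]
[259. 164.] 1193 rect [453.4 -59.9] [26.1 26.4] 52.2 [ 98.3 103.1] top [453.7 -61.6] [23.6 23.8] 52.9 [59. 59. 60.]
[225. 264.] 486 rect [ 432.1 -196.9] [14.4 49.1] 17.0 [14.2 16.6] top [ 432.3 -196.9] [13.7 48.9] 17.2 [199.  62.  62.]
[344. 314.] 443 rect [ 585.7 -246.7] [14.3 51.1] 49.2 [14.1 16.3] top [ 585.6 -246.8] [13.7 51.1] 48.9 [ 64. 173. 175.]
[263. 340.] 424 rect [ 490.5 -297.8] [49.7 13.9] 69.3 [14.2 16.5] top [ 490.5 -297.9] [49.4 13.7] 69.3 [ 63. 162. 165.]
[212. 354.] 108 rect [ 428.6 -324.5] [ 8.4 14.2] 88.8 [14.2 22.8] top [ 428.5 -323.3] [12.6  5.8] 2.4 [119. 104. 103.]
```

View pics/w2.png

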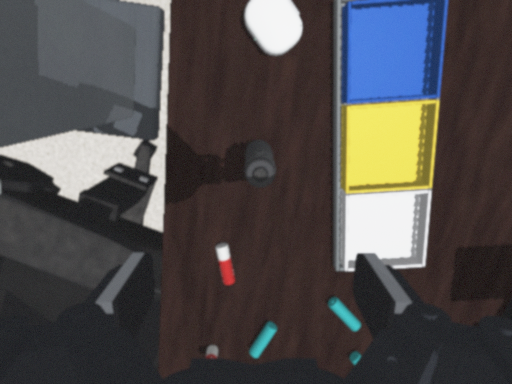

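The wrist view agrees with the fixed cameras to within 3 mm: torch (259,164), case (274,25), lying battery (225,264), cells blue, yellow, white from top to bottom. I descend on the torch.

```bash
python3 -m handwheel '[{"tx":6.6,"ty":5.4,"tz":20,"roll":-0.067},{"tx":0,"ty":0,"tz":30,"roll":0},{"tx":0,"ty":0,"tz":30,"roll":0},{"tx":0,"ty":0,"tz":30,"roll":0},{"tx":0,"ty":0,"tz":30,"roll":0},{"tx":0,"ty":0,"tz":25,"roll":0},{"tx":0,"ty":0,"tz":15,"roll":0},{"tx":0,"ty":0,"tz":0,"roll":0},{"tx":0,"ty":0,"tz":0,"roll":0}]' 85 40
python3 go.py 453.5 -63 50 101.3
```

```text
t: 3.53
tool_pos: [0.4531, -0.0629, 0.0506]
tool_rot: [-2.0, -2.42, 0.001]
contact_force: [0.2, -0.3, 1.1]
opening: 0.0848
grip_force: 0.0
t 3.53 pos [453.1 -62.9  50.6] yaw 100.86 tilt 0.13 open 84.8 q6 -0.49
tool shift now [-0.1  0.4  0.6]  shift after roll [-0.1  0.4  0.6]  roll -0.0077
```

```bash
python3 -m handwheel '[{"tx":0,"ty":0,"tz":0,"roll":0},{"tx":0,"ty":0,"tz":0,"roll":0},{"tx":0,"ty":0,"tz":0,"roll":0},{"tx":0,"ty":0,"tz":0,"roll":0},{"tx":0,"ty":0,"tz":0,"roll":0},{"tx":0,"ty":0,"tz":0,"roll":0},{"tx":0,"ty":0,"tz":0,"roll":0},{"tx":0,"ty":0,"tz":0,"roll":0},{"tx":0,"ty":0,"tz":0,"roll":0},{"tx":0,"ty":0,"tz":0,"roll":0}]' 10 40
python3 go.py 567 54 50 101.3
```

```text
t: 4.37
tool_pos: [0.4546, -0.0634, 0.0523]
tool_rot: [1.999, 2.422, 0.001]
contact_force: [-0.0, 0.0, 5.6]
opening: 0.0282
grip_force: 39.5
t 4.37 pos [454.6 -63.4  52.3] yaw 100.94 tilt 0.08 open 28.2 q6 -0.49
tool shift now [ 94.  132.7   2.4]  shift after roll [ 93.1 133.2   2.3]  roll -0.0062
```

```bash
python3 -m handwheel '[{"tx":0,"ty":0,"tz":-15,"roll":0},{"tx":0,"ty":0,"tz":-25,"roll":0},{"tx":0,"ty":0,"tz":-20,"roll":0},{"tx":9,"ty":13,"tz":0,"roll":0},{"tx":17,"ty":24,"tz":0,"roll":0},{"tx":17,"ty":24,"tz":0,"roll":0},{"tx":17,"ty":24,"tz":0,"roll":0},{"tx":17,"ty":24,"tz":0,"roll":0},{"tx":12,"ty":16,"tz":0,"roll":0},{"tx":5,"ty":8,"tz":0,"roll":0},{"tx":0,"ty":0,"tz":0,"roll":0},{"tx":0,"ty":0,"tz":0,"roll":0}]' | tail -2
python3 -m handwheel '[{"tx":0,"ty":0,"tz":20,"roll":0},{"tx":0,"ty":0,"tz":15,"roll":0},{"tx":0,"ty":0,"tz":8,"roll":0},{"tx":0,"ty":0,"tz":0,"roll":0},{"tx":0,"ty":0,"tz":0,"roll":0}]' 
python3 go.py 567 54 60 101.3
python3 wm.py pics/w3.png
```

```text
opening: 0.0279
grip_force: 39.7
t: 5.78
tool_pos: [0.5658, 0.0537, 0.068]
tool_rot: [-2.0, -2.421, 0.001]
contact_force: [0.6, 0.2, -1.0]
opening: 0.0278
grip_force: 39.8
t 5.78 pos [565.8  53.7  68. ] yaw 100.89 tilt 0.07 open 27.8 q6 -0.23
tool shift now [0.1 1.2 8. ]  shift after roll [0.1 1.2 8. ]  roll -0.0072
[ 61. 160.] 7510 rect [451.9  67.2] [46.7 56.1] 43.3 [22.  23.6] top [450.9  66.4] [44.1 56. ] 43.3 [224. 225. 226.]
[255. 258.] 44185 rect [573.6  22. ] [104.4 170.6] 11.2 [ 81.7 128.2] top [566.2  54.7] [102.9  26.9] 10.1 [74. 84. 87.]
```

View pics/w3.png

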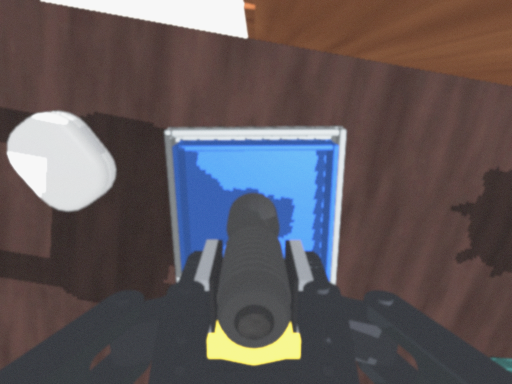

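The torch is upright between the pads, and its lens end is over the middle of the blue cell (255,215). I lower it gently.

```bash
python3 -m handwheel '[{"tx":0,"ty":0,"tz":3,"roll":0},{"tx":0,"ty":0,"tz":3,"roll":0},{"tx":0,"ty":0,"tz":2,"roll":0},{"tx":0,"ty":0,"tz":0,"roll":0},{"tx":0,"ty":0,"tz":0,"roll":0}]'
```

```text
t: 6.25
tool_pos: [0.5666, 0.0544, 0.0602]
tool_rot: [-1.999, -2.423, 0.0]
contact_force: [0.2, -0.7, -2.1]
opening: 0.028
grip_force: 39.8
```

```bash
python3 -m handwheel '[{"tx":0,"ty":0,"tz":1,"roll":0},{"tx":0,"ty":0,"tz":0.5,"roll":0},{"tx":0,"ty":0,"tz":0,"roll":0},{"tx":0,"ty":0,"tz":0,"roll":0}]' 
python3 -m handwheel '[{"tx":0,"ty":0,"tz":0,"roll":0},{"tx":0,"ty":0,"tz":0,"roll":0},{"tx":0,"ty":0,"tz":0,"roll":0},{"tx":0,"ty":0,"tz":0,"roll":0},{"tx":0,"ty":0,"tz":0,"roll":0}]' 60
python3 -m handwheel '[{"tx":0,"ty":0,"tz":-15,"roll":0},{"tx":0,"ty":0,"tz":-25,"roll":0},{"tx":0,"ty":0,"tz":-35,"roll":0},{"tx":0,"ty":0,"tz":-35,"roll":0},{"tx":0,"ty":0,"tz":-20,"roll":0},{"tx":0,"ty":0,"tz":0,"roll":0}]' 85
python3 go.py 451 66.3 150 133.3
python3 wm.py pics/w4.png
```

```text
t: 6.58
tool_pos: [0.5669, 0.0544, 0.0594]
tool_rot: [1.999, 2.423, 0.0]
contact_force: [-2.2, 0.3, 2.6]
opening: 0.0282
grip_force: 40.0
t: 7.0
tool_pos: [0.5666, 0.0543, 0.0587]
tool_rot: [-2.0, -2.423, 0.0]
contact_force: [-0.2, -0.4, 1.0]
opening: 0.0597
grip_force: 0.0
t: 7.5
tool_pos: [0.5701, 0.0543, 0.1958]
tool_rot: [1.994, 2.416, 0.011]
contact_force: [0.6, 1.3, 0.9]
opening: 0.0852
grip_force: 0.0
t 7.5 pos [570.1  54.3 195.8] yaw 100.95 tilt 0.65 open 85.2 q6 -0.23
tool shift now [  34.5 -115.1   44.4]  shift after roll [ 90.4 -78.4  45.8]  roll -0.5647
[445.  13.] 4024 rect [685.5 205.3] [179.2  13.3] 1.2 [37.2 95.1] top [680.6 206.2] [71.5 10.5] 1.4 [81. 53. 38.]
[478. 224.] 14145 rect [754.6  66.6] [ 68.7 222.5] 1.5 [109.6 111.3] top [726.5  68.2] [ 62.6 186.5] 22.6 [70. 61. 59.]
[127. 133.] 2806 rect [451.6  66.7] [46.6 55.7] 44.5 [22.1 23.8] top [450.6  65.8] [43.9 55.7] 44.0 [154. 156. 157.]
[249. 234.] 23119 rect [584.5 -32.9] [104.3 282.3] 11.2 [  7.8 106.7] top [566.3  56.6] [24.6 24.4] 54.2 [147. 146. 139.]
[467. 122.] 145 rect [763.5 137.4] [11.9 12.7] 1.9 [ 8.6 10.5] top [763.5 137.4] [11.9 12.7] 1.9 [189. 193. 198.]
```

View pics/w4.png

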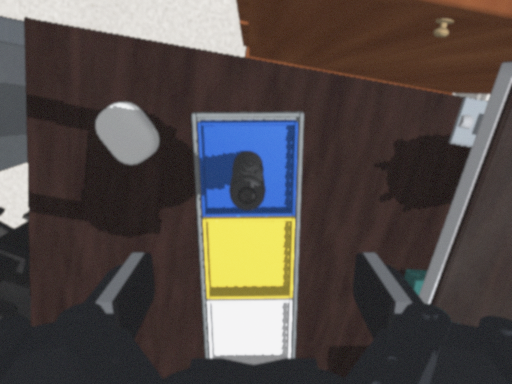

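The torch stands in the blue cell at (250,180). The case comes next, at (127,133).

```bash
python3 -m handwheel '[{"tx":6.9,"ty":-23,"tz":0,"roll":0},{"tx":6.9,"ty":-23,"tz":0,"roll":0},{"tx":6.9,"ty":-23,"tz":0,"roll":0},{"tx":6.9,"ty":-23,"tz":0,"roll":0},{"tx":6.9,"ty":-23,"tz":0,"roll":0},{"tx":0,"ty":0,"tz":15,"roll":-0.115},{"tx":0,"ty":0,"tz":20,"roll":-0.115},{"tx":0,"ty":0,"tz":20,"roll":-0.115},{"tx":0,"ty":0,"tz":20,"roll":-0.115},{"tx":0,"ty":0,"tz":15,"roll":-0.115},{"tx":0,"ty":0,"tz":0,"roll":0},{"tx":0,"ty":0,"tz":0,"roll":0}]' |tail -2
python3 go.py 451 66.3 3 134
```

```text
opening: 0.0849
grip_force: 0.0
t 8.55 pos [445.4  66.4  96.7] yaw 133.72 tilt 0.27 open 84.9 q6 -0.78
tool shift now [-4.3  4.2 93.6]  shift after roll [-4.   3.9 93.7]  roll -0.0048
```

```bash
python3 -m handwheel '[{"tx":-4,"ty":4,"tz":20,"roll":0},{"tx":0,"ty":0,"tz":25,"roll":0},{"tx":0,"ty":0,"tz":20,"roll":0},{"tx":0,"ty":0,"tz":12,"roll":0},{"tx":0,"ty":0,"tz":8,"roll":0},{"tx":0,"ty":0,"tz":5,"roll":0},{"tx":0,"ty":0,"tz":2,"roll":0},{"tx":0,"ty":0,"tz":0,"roll":0}]'
python3 go.py 451 66.3 3 134
python3 -m handwheel '[{"tx":0,"ty":0,"tz":0,"roll":0},{"tx":0,"ty":0,"tz":0,"roll":0},{"tx":0,"ty":0,"tz":0,"roll":0},{"tx":0,"ty":0,"tz":0,"roll":0},{"tx":0,"ty":0,"tz":0,"roll":0},{"tx":0,"ty":0,"tz":0,"roll":0},{"tx":0,"ty":0,"tz":0,"roll":0},{"tx":0,"ty":0,"tz":0,"roll":0}]' 25 40
python3 go.py 603 -126.5 60 101.3
```

```text
t: 9.22
tool_pos: [0.4534, 0.0663, 0.0074]
tool_rot: [1.231, 2.889, 0.001]
contact_force: [-0.9, 0.7, -0.4]
opening: 0.0849
grip_force: 0.0
t 9.22 pos [453.4  66.3   7.4] yaw 133.85 tilt 0.05 open 84.9 q6 -0.78
tool shift now [ 1.7 -1.7  4.3]  shift after roll [ 1.7 -1.7  4.4]  roll -0.0026
t: 9.88
tool_pos: [0.4538, 0.0663, 0.0078]
tool_rot: [1.23, 2.889, 0.001]
contact_force: [-1.1, -0.3, 5.6]
opening: 0.0422
grip_force: 41.1
t 9.88 pos [453.8  66.3   7.8] yaw 133.89 tilt 0.1 open 42.2 q6 -0.78
tool shift now [-242.4  -26.   -51.9]  shift after roll [-218.3  108.5  -52.2]  roll 0.5687
```

The grip is a bit high on the rounded shoulder (42 mm opening against a 46 mm case), so I regrip 5 mm lower.

```bash
python3 -m handwheel '[{"tx":0,"ty":0,"tz":0,"roll":0},{"tx":0,"ty":0,"tz":0,"roll":0},{"tx":0,"ty":0,"tz":0,"roll":0},{"tx":0,"ty":0,"tz":3,"roll":0},{"tx":0,"ty":0,"tz":2,"roll":0},{"tx":0,"ty":0,"tz":0,"roll":0},{"tx":0,"ty":0,"tz":0,"roll":0}]' 60 40
python3 -m handwheel '[{"tx":0,"ty":0,"tz":0,"roll":0},{"tx":0,"ty":0,"tz":0,"roll":0},{"tx":0,"ty":0,"tz":0,"roll":0},{"tx":0,"ty":0,"tz":0,"roll":0},{"tx":0,"ty":0,"tz":0,"roll":0},{"tx":0,"ty":0,"tz":0,"roll":0}]' 25 40
```

```text
t: 10.47
tool_pos: [0.4524, 0.0663, 0.0013]
tool_rot: [-1.23, -2.89, 0.001]
contact_force: [-0.2, -1.1, 0.1]
opening: 0.06
grip_force: 0.0
t: 10.97
tool_pos: [0.4531, 0.0663, 0.0021]
tool_rot: [1.23, 2.89, 0.0]
contact_force: [0.5, -0.3, 1.5]
opening: 0.0422
grip_force: 40.7
```

```bash
python3 -m handwheel '[{"tx":0,"ty":0,"tz":-10,"roll":0},{"tx":0,"ty":0,"tz":-25,"roll":0},{"tx":0,"ty":0,"tz":-30,"roll":0},{"tx":0,"ty":0,"tz":-15,"roll":0},{"tx":-12.4,"ty":-1,"tz":0,"roll":0},{"tx":-30,"ty":-3,"tz":0,"roll":0},{"tx":-30,"ty":-3,"tz":0,"roll":0},{"tx":-30,"ty":-3,"tz":0,"roll":0},{"tx":-30,"ty":-3,"tz":0,"roll":0},{"tx":-30,"ty":-3,"tz":0,"roll":0},{"tx":-30,"ty":-3,"tz":0,"roll":0},{"tx":-30,"ty":-3,"tz":0,"roll":0}]' |tail -2
python3 -m handwheel '[{"tx":-15,"ty":-3,"tz":0,"roll":0},{"tx":-5,"ty":-1,"tz":0,"roll":0},{"tx":0,"ty":0,"tz":0,"roll":0.114},{"tx":0,"ty":0,"tz":0,"roll":0.114},{"tx":0,"ty":0,"tz":0,"roll":0.114},{"tx":0,"ty":0,"tz":0,"roll":0.114},{"tx":0,"ty":0,"tz":0,"roll":0.113},{"tx":0,"ty":0,"tz":0,"roll":0},{"tx":0,"ty":0,"tz":0,"roll":0}]' |tail -2
python3 go.py 603 -126.5 10 101.3
```

```text
opening: 0.0426
grip_force: 40.8
opening: 0.0423
grip_force: 40.8
t 12.72 pos [ 601.3 -125.9   81. ] yaw 101.47 tilt 0.1 open 42.3 q6 -0.53
tool shift now [-0.9  1.6 71. ]  shift after roll [-0.9  1.5 71. ]  roll 0.0029
```

```bash
python3 -m handwheel '[{"tx":-1,"ty":1.6,"tz":15,"roll":0},{"tx":0,"ty":0,"tz":15,"roll":0},{"tx":0,"ty":0,"tz":10,"roll":0},{"tx":0,"ty":0,"tz":0,"roll":0},{"tx":0,"ty":0,"tz":0,"roll":0}]' 
python3 go.py 603 -126.5 10 101.3
python3 wm.py pics/w5.png
```

```text
t: 13.13
tool_pos: [0.6029, -0.1267, 0.0401]
tool_rot: [-1.99, -2.428, 0.002]
contact_force: [1.0, -0.7, -0.2]
opening: 0.0424
grip_force: 40.8
t 13.13 pos [ 602.9 -126.7   40.1] yaw 101.33 tilt 0.17 open 42.4 q6 -0.53
tool shift now [ 0.1  0.3 30.1]  shift after roll [ 0.2  0.2 30.1]  roll 0.0005
[254. 218.] 91782 rect [596.9 -92.5] [122.3 157.9] 11.3 [ 49.4 122.9] top [ 601.4 -113.6] [120.2  11.8] 11.3 [144. 144.  97.]
```

View pics/w5.png

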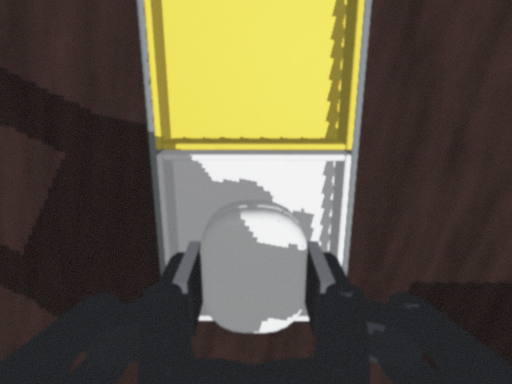

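The case is held level and centred over the white cell, (254,265) in the picture. I lower it to the floor.

```bash
python3 -m handwheel '[{"tx":0,"ty":0,"tz":10,"roll":0},{"tx":0,"ty":0,"tz":10,"roll":0},{"tx":0,"ty":0,"tz":6,"roll":0},{"tx":0,"ty":0,"tz":3,"roll":0},{"tx":0,"ty":0,"tz":1,"roll":0},{"tx":0,"ty":0,"tz":0,"roll":0},{"tx":0,"ty":0,"tz":0,"roll":0}]' 
python3 -m handwheel '[{"tx":0,"ty":0,"tz":0,"roll":0},{"tx":0,"ty":0,"tz":0,"roll":0},{"tx":0,"ty":0,"tz":0,"roll":0},{"tx":0,"ty":0,"tz":0,"roll":0}]' 50
python3 -m handwheel '[{"tx":0,"ty":0,"tz":-10,"roll":0},{"tx":0,"ty":0,"tz":-20,"roll":0},{"tx":0,"ty":0,"tz":-30,"roll":0},{"tx":0,"ty":0,"tz":-30,"roll":0},{"tx":0,"ty":0,"tz":-30,"roll":0},{"tx":0,"ty":0,"tz":-15,"roll":0},{"tx":0,"ty":0,"tz":0,"roll":0}]' 85
python3 go.py 432 -197.5 3 107.2
python3 wm.py pics/w6.png
```

```text
t: 13.77
tool_pos: [0.6041, -0.1272, 0.012]
tool_rot: [1.992, 2.429, 0.0]
contact_force: [-0.2, 0.1, -0.6]
opening: 0.0424
grip_force: 40.8
t: 14.1
tool_pos: [0.6042, -0.1272, 0.0122]
tool_rot: [1.992, 2.429, 0.0]
contact_force: [-1.3, 0.1, 0.4]
opening: 0.0498
grip_force: 0.0
t: 14.68
tool_pos: [0.607, -0.1281, 0.1536]
tool_rot: [1.986, 2.422, 0.006]
contact_force: [0.1, -0.1, 0.6]
opening: 0.0849
grip_force: 0.0
t 14.68 pos [ 607.  -128.1  153.6] yaw 101.29 tilt 0.6 open 84.9 q6 -0.52
tool shift now [ -33.  -186.6  149.1]  shift after roll [ -14.5 -187.7  150.6]  roll -0.1031
[247. 114.] 27651 rect [595.  -85.4] [104.4 186.5] 11.2 [ 7.7 29.9] top [594.8 -84.1] [ 90.5 176.1] 11.3 [237. 229. 106.]
[475. 208.] 17390 rect [748.  -80.6] [ 49.4 176.9] 1.8 [109.3 128.4] top [ 750.4 -146.1] [26.9 25.1] 13.1 [72. 80. 71.]
[ 43. 215.] 1026 rect [ 432.7 -197.3] [15.2 50.1] 17.8 [14.1 16.4] top [ 433.1 -197.2] [14.3 50.1] 16.7 [131.  58.  58.]
[206. 292.] 782 rect [ 586. -246.] [14.2 50.2] 50.1 [14.1 16.5] top [ 586.2 -246.2] [13.6 49.5] 49.0 [ 64. 173. 175.]
[229. 353.] 274 rect [ 623.9 -316.4] [13.2 31. ] 54.7 [12.4 16.3] top [ 621.6 -315.5] [12.9 25.3] 50.3 [ 55.  144.5 147. ]
```

View pics/w6.png

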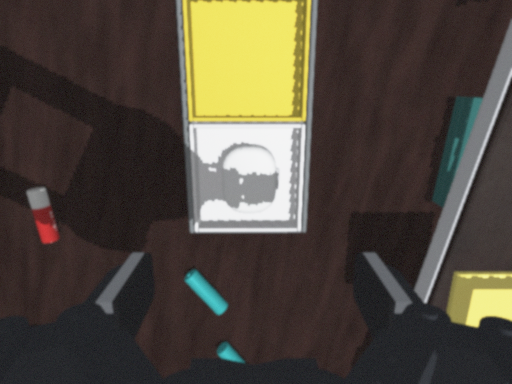

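The case lies flat in the middle of the white cell (247,178). Next is the lying battery at (43,215).

```bash
python3 -m handwheel '[{"tx":-2,"ty":-10,"tz":0,"roll":0},{"tx":-5,"ty":-28,"tz":0,"roll":0},{"tx":-5,"ty":-30,"tz":0,"roll":0},{"tx":-6,"ty":-30,"tz":0,"roll":0},{"tx":-5,"ty":-30,"tz":0,"roll":0},{"tx":-5,"ty":-30,"tz":0,"roll":0},{"tx":-3,"ty":-20,"tz":0,"roll":0},{"tx":-1,"ty":-8,"tz":0,"roll":0},{"tx":0,"ty":0,"tz":20,"roll":-0.1},{"tx":0,"ty":0,"tz":30,"roll":0},{"tx":0,"ty":0,"tz":25,"roll":0},{"tx":0,"ty":0,"tz":10,"roll":0}]' 60 |tail -2
python3 -m handwheel '[{"tx":0,"ty":0,"tz":0,"roll":0},{"tx":0,"ty":0,"tz":0,"roll":0}]' |tail -1
python3 go.py 432.5 -197.3 3 107.2
```

```text
opening: 0.0607
grip_force: 0.0
grip_force: 0.0
t 15.9 pos [ 427.3 -194.4   61.1] yaw 107.03 tilt 0.12 open 60.2 q6 -0.88
tool shift now [-4.3  4.2 58.1]  shift after roll [-4.3  4.1 58.1]  roll -0.003
```

```bash
python3 -m handwheel '[{"tx":-4.3,"ty":4.2,"tz":10,"roll":0},{"tx":0,"ty":0,"tz":20,"roll":0},{"tx":0,"ty":0,"tz":15,"roll":0},{"tx":0,"ty":0,"tz":7,"roll":0},{"tx":0,"ty":0,"tz":3,"roll":0},{"tx":0,"ty":0,"tz":0,"roll":0},{"tx":0,"ty":0,"tz":0,"roll":0}]'|sed -n '2p;4,5p'
python3 go.py 432.5 -197.3 3 107.2
python3 -m handwheel '[{"tx":0,"ty":0,"tz":0,"roll":0},{"tx":0,"ty":0,"tz":0,"roll":0},{"tx":0,"ty":0,"tz":0,"roll":0},{"tx":0,"ty":0,"tz":0,"roll":0},{"tx":0,"ty":0,"tz":0,"roll":0},{"tx":0,"ty":0,"tz":0,"roll":0},{"tx":0,"ty":0,"tz":0,"roll":0}]' 5 40
python3 go.py 605 -40.5 60 101.3
```

```text
tool_pos: [0.434, -0.1983, 0.0081]
contact_force: [-0.5, 0.4, -0.2]
opening: 0.0601
t 16.48 pos [ 434.  -198.3    8.1] yaw 107.02 tilt 0.12 open 60.1 q6 -0.88
tool shift now [ 1.4 -1.1  5.1]  shift after roll [ 1.4 -1.1  5.1]  roll -0.0031
t: 17.07
tool_pos: [0.4335, -0.198, 0.0075]
tool_rot: [1.868, 2.525, 0.0]
contact_force: [-0.7, 0.6, 5.9]
opening: 0.0146
grip_force: 39.2
t 17.07 pos [ 433.5 -198.     7.5] yaw 107.02 tilt 0.05 open 14.6 q6 -0.88
tool shift now [100.4 210.1 -52.4]  shift after roll [120.9 199.1 -52.5]  roll 0.0998
```

```bash
python3 -m handwheel '[{"tx":0,"ty":0,"tz":0,"roll":0},{"tx":0,"ty":0,"tz":0,"roll":0},{"tx":0,"ty":0,"tz":2,"roll":0},{"tx":0,"ty":0,"tz":2,"roll":0},{"tx":0,"ty":0,"tz":0,"roll":0},{"tx":0,"ty":0,"tz":0,"roll":0}]' 35 40 | sed -n '2p;4,5p'
python3 -m handwheel '[{"tx":0,"ty":0,"tz":0,"roll":0},{"tx":0,"ty":0,"tz":0,"roll":0},{"tx":0,"ty":0,"tz":0,"roll":0},{"tx":0,"ty":0,"tz":0,"roll":0},{"tx":0,"ty":0,"tz":0,"roll":0},{"tx":0,"ty":0,"tz":0,"roll":0}]' 5 40
python3 -m handwheel '[{"tx":0,"ty":0,"tz":-10,"roll":0},{"tx":0,"ty":0,"tz":-25,"roll":0},{"tx":0,"ty":0,"tz":-30,"roll":0},{"tx":0,"ty":0,"tz":-10,"roll":0},{"tx":0,"ty":0,"tz":0,"roll":0.12},{"tx":0,"ty":0,"tz":0,"roll":0.12},{"tx":0,"ty":0,"tz":0,"roll":0.12},{"tx":0,"ty":0,"tz":0,"roll":0.12},{"tx":0,"ty":0,"tz":0,"roll":0.12},{"tx":0,"ty":0,"tz":0,"roll":0.12},{"tx":0,"ty":0,"tz":0,"roll":0.12},{"tx":0,"ty":0,"tz":0,"roll":0.12}]' | tail -2
python3 -m handwheel '[{"tx":0,"ty":0,"tz":0,"roll":0.12},{"tx":0,"ty":0,"tz":0,"roll":0.12},{"tx":0,"ty":0,"tz":0,"roll":0.12},{"tx":0,"ty":0,"tz":0,"roll":0.12},{"tx":0,"ty":0,"tz":0,"roll":0.12},{"tx":0,"ty":0,"tz":0,"roll":0.12},{"tx":0,"ty":0,"tz":0,"roll":0.12},{"tx":0,"ty":0,"tz":0,"roll":0.12},{"tx":0,"ty":0,"tz":0,"roll":0.12},{"tx":0,"ty":0,"tz":0,"roll":0.12},{"tx":0,"ty":0,"tz":0,"roll":0.12},{"tx":0,"ty":0,"tz":0,"roll":0.12}]' | tail -2
python3 -m handwheel '[{"tx":0,"ty":0,"tz":0,"roll":0.12},{"tx":0,"ty":0,"tz":0,"roll":0.12},{"tx":0,"ty":0,"tz":0,"roll":0.12},{"tx":0,"ty":0,"tz":0,"roll":0.12},{"tx":0,"ty":0,"tz":0,"roll":0.12},{"tx":0,"ty":0,"tz":0,"roll":0.12},{"tx":0,"ty":0,"tz":0,"roll":0.12},{"tx":0,"ty":0,"tz":0,"roll":0}]' | tail -2
python3 go.py 596.8 -34 60 -78.7
```

```text
tool_pos: [0.4327, -0.1975, 0.0023]
contact_force: [0.3, 0.1, -1.7]
opening: 0.0348
t: 18.07
tool_pos: [0.4331, -0.1978, 0.0029]
tool_rot: [1.868, 2.525, 0.0]
contact_force: [0.1, 1.0, 0.4]
opening: 0.0148
grip_force: 39.3
opening: 0.0152
grip_force: 39.4
opening: 0.015
grip_force: 39.4
opening: 0.015
grip_force: 39.4
t 20.73 pos [ 433.  -197.7   77.9] yaw -78.73 tilt 0.0 open 15.0 q6 2.36
tool shift now [-128.5 -192.7   17.9]  shift after roll [-128.4 -192.8   17.9]  roll -0.0005
```

```bash
python3 -m handwheel '[{"tx":-6.5,"ty":-9.7,"tz":0,"roll":0},{"tx":-16,"ty":-24,"tz":0,"roll":0},{"tx":-16,"ty":-24,"tz":0,"roll":0},{"tx":-16,"ty":-24,"tz":0,"roll":0},{"tx":-16,"ty":-24,"tz":0,"roll":0},{"tx":-16,"ty":-24,"tz":0,"roll":0},{"tx":-16,"ty":-24,"tz":0,"roll":0},{"tx":-16,"ty":-24,"tz":0,"roll":0},{"tx":-10,"ty":-15,"tz":0,"roll":0},{"tx":0,"ty":0,"tz":0,"roll":0},{"tx":0,"ty":0,"tz":0,"roll":0}]' | tail -2
python3 go.py 596.8 -34 10 -78.7
python3 -m handwheel '[{"tx":0,"ty":0,"tz":15,"roll":0},{"tx":0,"ty":0,"tz":20,"roll":0},{"tx":0,"ty":0,"tz":0,"roll":0},{"tx":0,"ty":0,"tz":0,"roll":0}]'  | tail -2
python3 go.py 596.8 -34 10 -78.7
python3 wm.py pics/w7.png
```

```text
opening: 0.0151
grip_force: 39.4
t 21.65 pos [597.  -32.5  77.6] yaw -78.4 tilt 0.03 open 15.1 q6 2.76
tool shift now [ 1.4  0.4 67.6]  shift after roll [ 1.4  0.5 67.6]  roll 0.0053
opening: 0.015
grip_force: 39.4
t 21.98 pos [594.7 -34.   41.4] yaw -78.62 tilt 0.22 open 15.0 q6 2.76
tool shift now [ 0.5 -2.2 31.4]  shift after roll [ 0.4 -2.1 31.4]  roll 0.0014
[266. 216.] 92255 rect [594.2 -39.8] [120.9 215.1] 11.1 [ 28.8 123.9] top [597.7 -45.9] [116.4  12. ] 11.2 [118. 110.  48.]
```

View pics/w7.png

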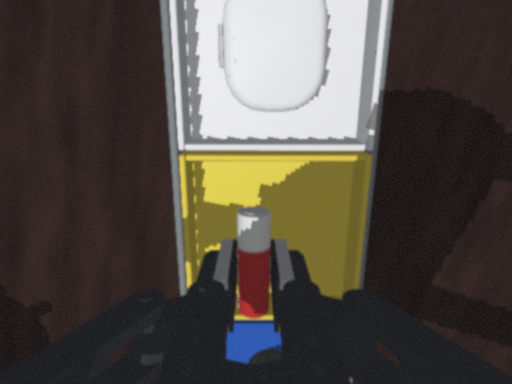

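The battery is held level in the yellow cell, at (255,262). I lower it and release.

```bash
python3 -m handwheel '[{"tx":0,"ty":0,"tz":10,"roll":0},{"tx":0,"ty":0,"tz":10,"roll":0},{"tx":0,"ty":0,"tz":5,"roll":0},{"tx":0,"ty":0,"tz":3,"roll":0},{"tx":0,"ty":0,"tz":2,"roll":0},{"tx":0,"ty":0,"tz":0,"roll":0},{"tx":0,"ty":0,"tz":0,"roll":0}]'
```

```text
t: 22.62
tool_pos: [0.5967, -0.0338, 0.0129]
tool_rot: [-2.431, 1.99, -0.0]
contact_force: [0.3, -1.2, 0.7]
opening: 0.0149
grip_force: 39.4
```

```bash
python3 -m handwheel '[{"tx":0,"ty":0,"tz":1.5,"roll":0},{"tx":0,"ty":0,"tz":1.5,"roll":0},{"tx":0,"ty":0,"tz":0,"roll":0},{"tx":0,"ty":0,"tz":0,"roll":0}]' | sed -n '2p;4,5p'
python3 -m handwheel '[{"tx":0,"ty":0,"tz":0,"roll":0},{"tx":0,"ty":0,"tz":0,"roll":0},{"tx":0,"ty":0,"tz":0,"roll":0}]' 24 | sed -n '2p;4,5p'
python3 -m handwheel '[{"tx":0,"ty":0,"tz":-10,"roll":0},{"tx":0,"ty":0,"tz":-20,"roll":0},{"tx":0,"ty":0,"tz":-30,"roll":0},{"tx":0,"ty":0,"tz":-35,"roll":0},{"tx":0,"ty":0,"tz":-35,"roll":0},{"tx":0,"ty":0,"tz":-20,"roll":0},{"tx":0,"ty":0,"tz":0,"roll":0},{"tx":0,"ty":0,"tz":0,"roll":0}]' 60 | sed -n '2p;4,5p'
python3 go.py 428.3 -330 160 11.3
python3 wm.py pics/w8.png
```

```text
tool_pos: [0.5967, -0.0338, 0.0099]
contact_force: [-0.7, -1.0, -0.8]
opening: 0.0151
tool_pos: [0.5967, -0.0338, 0.0099]
contact_force: [0.0, 0.2, 0.7]
opening: 0.0237
tool_pos: [0.5978, -0.034, 0.1627]
contact_force: [-0.2, -0.7, 0.8]
opening: 0.0601
t 23.87 pos [597.8 -34.  162.7] yaw -78.62 tilt 0.27 open 60.1 q6 2.76
tool shift now [256.8 224.6   2.2]  shift after roll [-224.3  257.1    2.7]  roll -1.5694
[ 30. 158.] 20275 rect [7.45e+02 1.00e-01] [ 46.2 262.5] 1.3 [109.5 111.1] top [735.6 -17. ] [223.2  29.5] 89.6 [60. 54. 52.]
[270. 158.] 36897 rect [584.5 -34. ] [104.3 284.9] 11.2 [ 11.8 105. ] top [566.3  55.4] [24.1 24.2] 67.5 [152. 146. 134.]
[107. 378.] 300 rect [706.4 206.3] [29.6 15.2] 2.3 [17.9 27.6] top [710.5 205.6] [24.2 10.5] 15.3 [70. 50. 38.]
```

View pics/w8.png

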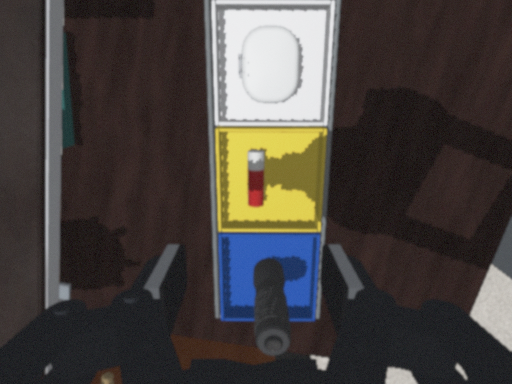

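The lying battery rests in the yellow cell (256,178), the case is in white and the torch in blue. Last is the standing battery.

```bash
python3 -m handwheel '[{"tx":12,"ty":10,"tz":0,"roll":0},{"tx":24,"ty":21,"tz":0,"roll":0},{"tx":24,"ty":21,"tz":0,"roll":0},{"tx":24,"ty":21,"tz":0,"roll":0},{"tx":24,"ty":21,"tz":0,"roll":0},{"tx":24,"ty":21,"tz":0,"roll":0},{"tx":24,"ty":21,"tz":0,"roll":0},{"tx":24,"ty":21,"tz":0,"roll":0},{"tx":24,"ty":21,"tz":0,"roll":0},{"tx":24,"ty":21,"tz":0,"roll":0},{"tx":17,"ty":15,"tz":0,"roll":0},{"tx":12,"ty":10,"tz":0,"roll":0}]' | tail -1
python3 -m handwheel '[{"tx":0,"ty":0,"tz":0,"roll":-0.12},{"tx":0,"ty":0,"tz":0,"roll":-0.12},{"tx":0,"ty":0,"tz":0,"roll":-0.12},{"tx":0,"ty":0,"tz":0,"roll":-0.12},{"tx":0,"ty":0,"tz":0,"roll":-0.12},{"tx":0,"ty":0,"tz":0,"roll":-0.12},{"tx":0,"ty":0,"tz":0,"roll":-0.12},{"tx":0,"ty":0,"tz":0,"roll":-0.12},{"tx":0,"ty":0,"tz":0,"roll":-0.12},{"tx":0,"ty":0,"tz":0,"roll":-0.12},{"tx":0,"ty":0,"tz":0,"roll":-0.12},{"tx":0,"ty":0,"tz":0,"roll":-0.12}]' | tail -1
python3 -m handwheel '[{"tx":0,"ty":0,"tz":0,"roll":-0.12},{"tx":0,"ty":0,"tz":0,"roll":0},{"tx":0,"ty":0,"tz":0,"roll":0}]' | tail -1
python3 go.py 428.3 -330 30 11.3
python3 wm.py pics/w9.png
```

```text
grip_force: 0.0
grip_force: 0.0
grip_force: 0.0
t 26.17 pos [ 426.9 -329.1  157.9] yaw 10.58 tilt 0.19 open 60.0 q6 0.59
tool shift now [  1.5   1.5 127.9]  shift after roll [  1.2   1.1 127.9]  roll -0.0125
[412.  21.] 3193 rect [ 560.2 -406.4] [27.4 24.1] 63.6 [76.6 90.4] top [ 557.1 -408.3] [16.  26.7] 9.3 [136. 233. 185.]
[231.  96.] 1109 rect [ 490.5 -298.8] [50.3 14.4] 68.9 [14.3 16.3] top [ 490.6 -298.7] [50.2 14.1] 68.6 [130. 247. 247.]
[444. 182.] 2418 rect [ 453.3 -495.8] [131.7  16.3] 83.7 [14.2 16.5] top [ 453.8 -495.3] [129.   15.3] 82.6 [247. 247. 247.]
[254. 183.] 461 rect [ 428.6 -328.9] [14.1 14. ] 68.2 [47.8 50.4] top [ 428.3 -328.6] [14.  13.8] 10.8 [247. 243. 243.]
```

```bash
python3 -m handwheel '[{"tx":1.5,"ty":0.5,"tz":20,"roll":-0.012},{"tx":0,"ty":0,"tz":30,"roll":0},{"tx":0,"ty":0,"tz":30,"roll":0},{"tx":0,"ty":0,"tz":30,"roll":0},{"tx":0,"ty":0,"tz":20,"roll":0},{"tx":0,"ty":0,"tz":12,"roll":0},{"tx":0,"ty":0,"tz":0,"roll":0},{"tx":0,"ty":0,"tz":0,"roll":0}]' | sed -n '2p;4,5p'
python3 go.py 428.5 -329 15 11.3
python3 -m handwheel '[{"tx":0,"ty":0,"tz":0,"roll":0},{"tx":0,"ty":0,"tz":0,"roll":0},{"tx":0,"ty":0,"tz":0,"roll":0},{"tx":0,"ty":0,"tz":0,"roll":0},{"tx":0,"ty":0,"tz":0,"roll":0},{"tx":0,"ty":0,"tz":0,"roll":0},{"tx":0,"ty":0,"tz":0,"roll":0},{"tx":0,"ty":0,"tz":0,"roll":0}]' 5 40 | sed -n '2p;4,6p'
python3 go.py 565 -40 90 11.3
```

```text
tool_pos: [0.4292, -0.33, 0.0176]
contact_force: [0.4, -0.9, 0.0]
opening: 0.06
t 26.88 pos [ 429.2 -330.    17.6] yaw 11.4 tilt 0.05 open 60.0 q6 0.58
tool shift now [-0.4 -1.1  2.6]  shift after roll [-0.4 -1.1  2.6]  roll 0.0017
tool_pos: [0.4301, -0.3309, 0.0194]
contact_force: [-0.5, 0.6, 6.0]
opening: 0.0134
grip_force: 39.2
t 27.55 pos [ 430.1 -330.9   19.4] yaw 11.44 tilt 0.13 open 13.4 q6 0.58
tool shift now [ 190.  -258.3  -70.9]  shift after roll [ 189.3 -258.9  -70.6]  roll 0.0025
```

```bash
python3 -m handwheel '[{"tx":0,"ty":0,"tz":-15,"roll":0},{"tx":0,"ty":0,"tz":-30,"roll":0},{"tx":0,"ty":0,"tz":-20,"roll":0},{"tx":0,"ty":0,"tz":-10,"roll":0},{"tx":8,"ty":-10.3,"tz":0,"roll":0},{"tx":18,"ty":-25,"tz":0,"roll":0},{"tx":18,"ty":-25,"tz":0,"roll":0},{"tx":18,"ty":-25,"tz":0,"roll":0},{"tx":18,"ty":-25,"tz":0,"roll":0},{"tx":18,"ty":-25,"tz":0,"roll":0},{"tx":18,"ty":-25,"tz":0,"roll":0},{"tx":18,"ty":-25,"tz":0,"roll":0}]' | tail -2
python3 -m handwheel '[{"tx":18,"ty":-25,"tz":0,"roll":0},{"tx":18,"ty":-25,"tz":0,"roll":0},{"tx":14,"ty":-15,"tz":0,"roll":0},{"tx":6,"ty":-8,"tz":0,"roll":0},{"tx":0,"ty":0,"tz":0,"roll":0},{"tx":0,"ty":0,"tz":0,"roll":0}]' | tail -2
python3 go.py 565 -40 26 11.3
```

```text
opening: 0.0135
grip_force: 39.0
opening: 0.0135
grip_force: 39.0
t 29.05 pos [563.3 -38.9  91.5] yaw 11.51 tilt 0.13 open 13.5 q6 1.17
tool shift now [ 1.6  1.4 65.5]  shift after roll [ 1.5  1.4 65.5]  roll 0.0036
```

```bash
python3 -m handwheel '[{"tx":1.5,"ty":1.4,"tz":15,"roll":0},{"tx":0,"ty":0,"tz":20,"roll":0},{"tx":0,"ty":0,"tz":15,"roll":0},{"tx":0,"ty":0,"tz":5,"roll":0},{"tx":0,"ty":0,"tz":3,"roll":0},{"tx":0,"ty":0,"tz":0,"roll":0},{"tx":0,"ty":0,"tz":0,"roll":0},{"tx":0,"ty":0,"tz":0,"roll":0}]'
python3 wm.py pics/w10.png >/dev/null
```

```text
t: 29.72
tool_pos: [0.5668, -0.0408, 0.0361]
tool_rot: [3.125, 0.313, 0.003]
contact_force: [0.3, 0.4, 0.5]
opening: 0.0136
grip_force: 39.0
```

View pics/w10.png

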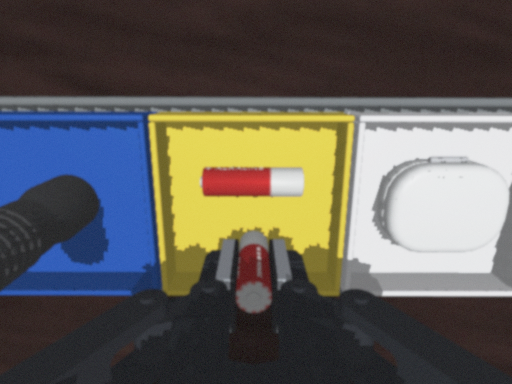

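The battery hangs upright over the near half of the yellow cell (254,270), clear of the lying one at (252,181). I lower it slowly.

```bash
python3 -m handwheel '[{"tx":0,"ty":0,"tz":4,"roll":0},{"tx":0,"ty":0,"tz":3,"roll":0},{"tx":0,"ty":0,"tz":1.5,"roll":0},{"tx":0,"ty":0,"tz":0.5,"roll":0},{"tx":0,"ty":0,"tz":0,"roll":0},{"tx":0,"ty":0,"tz":0,"roll":0}]'
```

```text
t: 30.27
tool_pos: [0.5661, -0.0403, 0.0263]
tool_rot: [-3.126, -0.314, 0.0]
contact_force: [-2.2, 1.1, 5.4]
opening: 0.0135
grip_force: 39.4
```

Contact force is +5.4 N, so it is on the floor. I release, rise and check.

```bash
python3 -m handwheel '[{"tx":0,"ty":0,"tz":0,"roll":0},{"tx":0,"ty":0,"tz":0,"roll":0},{"tx":0,"ty":0,"tz":0,"roll":0},{"tx":0,"ty":0,"tz":0,"roll":0}]' 30 | sed -n '2p;4,6p'
python3 -m handwheel '[{"tx":0,"ty":0,"tz":-10,"roll":0},{"tx":0,"ty":0,"tz":-20,"roll":0},{"tx":0,"ty":0,"tz":-30,"roll":0},{"tx":0,"ty":0,"tz":-35,"roll":0},{"tx":0,"ty":0,"tz":-35,"roll":0},{"tx":0,"ty":0,"tz":-30,"roll":0},{"tx":0,"ty":0,"tz":-20,"roll":0},{"tx":0,"ty":0,"tz":0,"roll":0},{"tx":-10,"ty":0,"tz":0,"roll":0},{"tx":-20,"ty":0,"tz":0,"roll":0},{"tx":-10,"ty":0,"tz":0,"roll":0},{"tx":0,"ty":0,"tz":0,"roll":0}]' 
python3 wm.py pics/w11.png
python3 - <<'E'
from h import *
p,w=fixed("side");cv2.imwrite("pics/s2.png",cv2.resize(p[130:290,180:360,::-1],(675,600),interpolation=cv2.INTER_CUBIC))
p,w=wrist();z=w[...,2];hsv=cv2.cvtColor(p,cv2.COLOR_RGB2HSV)
m=(((hsv[...,0]<8)|(hsv[...,0]>172))&(hsv[...,1]>140)&(hsv[...,2]>50)&(w[...,0]>.52)&(w[...,0]<.65)).astype(np.uint8)
k,l,s,c=cv2.connectedComponentsWithStats(m)
for i in range(1,k):
    if s[i,4]>40:q=w[l==i];print("red",np.round(c[i]),*rect(q),np.round(np.percentile(q[:,2],[5,50,98])*1000,1))
E
```

```text
tool_pos: [0.5658, -0.0403, 0.0254]
contact_force: [-0.1, -0.1, 0.2]
opening: 0.0303
grip_force: 0.0
t: 31.6
tool_pos: [0.5241, -0.0483, 0.2036]
tool_rot: [-3.125, -0.312, 0.006]
contact_force: [0.1, -1.3, 0.7]
opening: 0.0301
grip_force: 0.0
[254.  99.] 32475 rect [584.8 -35.8] [104.4 287.8] 11.1 [ 11.2 106.5] top [566.4  55.8] [24.  24.8] 10.1 [180. 164. 145.]
[466. 144.] 843 rect [ 585.5 -246.2] [14.6 50. ] 48.6 [14.2 16.7] top [ 585.5 -246.2] [14.6 49.8] 48.1 [ 64. 174. 176.]
[477. 241.] 631 rect [ 490.8 -297.9] [50.5 14.3] 68.5 [14.3 16.5] top [ 490.6 -298.1] [50.1 14.1] 68.6 [ 63. 169. 172.]
red [245.  91.] [595.1 -25.5] [12.3 30.1] 11.4 [19.3 21.7 23.6]
```

View pics/w11.png

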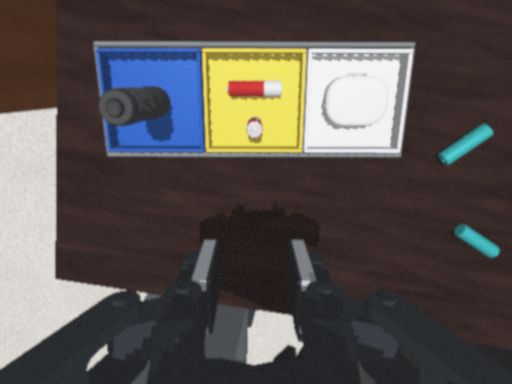

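View pics/s2.png

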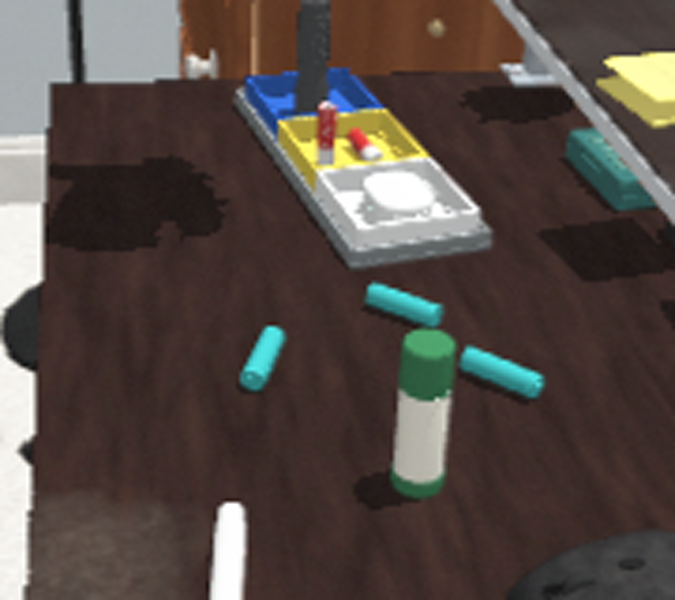

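Both views show everything in place: the torch upright in blue, one battery standing and one lying in yellow, and the case flat in white. The glue stick and pen are untouched, and the robot is clear.

```bash
python3 -c "
from station import ctrl
print(ctrl.finish_job())"
```

```text
the job is handed in; nothing more can be done
None
```

I packed the kit and handed the job in at about 32 s: torch upright in the blue cell, both batteries (one standing, one lying) in the yellow, earbud case flat in the white, glue stick and pen not touched; no verdict was returned.

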